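Tidy the mate shelf: gourds to their coasters

TASK

First take the red tumbler off the coaster it was left on and stand it in the middle of the white tile; only then put each of the three steel-collared gourds in the middle of the coaster of its own colour. Keep every gourd and the tumbler upright, leave the canister and the bombilla where they are, and let go of everything at the end.

Things in the scene. Friction and masses are not known exactly. Their poses are not given: they have to be found in the camera images.
- gourd_red: Red-dyed calabash gourd with a bright steel collar. 95 mm tall; belly 72 mm across at 28 mm height; flat foot 48 mm across; collar 57 mm across, from 60 to 95 mm height (the belly narrows to 56 mm at 58 mm height). About 0.16 kg, loose, standing upright. Origin: centre of the foot's underside; z up its axis; yaw means nothing.
- gourd_green: Dark green calabash gourd with a bright steel collar. 95 mm tall; belly 72 mm across at 28 mm height; flat foot 48 mm across; collar 57 mm across, from 60 to 95 mm height (the belly narrows to 56 mm at 58 mm height). About 0.16 kg, loose, standing upright. Origin: centre of the foot's underside; z up its axis; yaw means nothing.
- gourd_natural: Natural, undyed (golden tan) calabash gourd with a bright steel collar. 95 mm tall; belly 72 mm across at 28 mm height; flat foot 48 mm across; collar 57 mm across, from 60 to 95 mm height (the belly narrows to 56 mm at 58 mm height). About 0.16 kg, loose, standing upright. Origin: centre of the foot's underside; z up its axis; yaw means nothing.
- coaster_red: Red flat round coaster, 90 mm across, 6 mm thick, no rim, fixed. The three lie in a row in changing order, centres about 125 mm apart, on a black slate board (380 x 120 x 12 mm), so their tops are 18 mm above the shelf. Origin: centre of its underside (top face 6 mm above), z up.
- coaster_green: Dark green flat round coaster, 90 mm across, 6 mm thick, no rim, fixed. The three lie in a row in changing order, centres about 125 mm apart, on a black slate board (380 x 120 x 12 mm), so their tops are 18 mm above the shelf. Origin: centre of its underside (top face 6 mm above), z up.
- coaster_natural: Golden tan flat round coaster, 90 mm across, 6 mm thick, no rim, fixed. The three lie in a row in changing order, centres about 125 mm apart, on a black slate board (380 x 120 x 12 mm), so their tops are 18 mm above the shelf. Origin: centre of its underside (top face 6 mm above), z up.
- tumbler: Red straight-sided open tumbler (no collar, not a gourd), 58 mm across, 85 mm tall, wall 3 mm, about 0.14 kg, loose. At the start it stands on the middle coaster of the row. Origin: centre of its underside, z up.
- tile: White square ceramic tile lying on the shelf among the gourds, 100 x 100 mm, 6 mm thick, fixed: the tumbler's place. Origin: centre of its underside (top face 6 mm above it), z up.
- canister: Matte grey canister with a darker twist cap, 73 mm across, 113 mm tall, about 0.45 kg, standing loose among the gourds; to be left alone. Origin: centre of its underside.
- bombilla: Steel bombilla (drinking straw) lying loose on the shelf to one side, 187 mm long along its x axis, 18 mm wide at most, 12 mm high; to be left alone. Origin: on the underside near mid-length, z up.
Things that resemble listed ones, but are neither listed nor needed, are in the scene too. Leave any blue or pink look-alike of the gourd_green alone.

How it is judged:
By the outcome, as a careful person would: the job done as asked, in the order asked, and still so for the second after the job is handed in, with the robot touching nothing.
It also fails if it takes over 120 s, if anything falls off the work surface, if the arm or the gripper's body presses on something with over 40 N, if the wrist force passes 120 N, or if a joint passes its speed limit or range.

ROBOT

A 6-joint arm with a two-finger parallel gripper is mounted at the origin on the work surface. World frame = base frame: x ahead of the robot, y to its left, z up, the work surface at z = 0. Lengths are in m, angles in rad, forces in N, time in s.
With the tool pointing down it reaches from about 0.325 to 0.75 m from the base axis. Payload 7.6 kg.
Tool frame: the origin (TCP) lies between the finger pads; the fingertips stand robot.tip_reach ahead of it and the grasp point (between the pads) lies 3 mm ahead of it (robot.tip_reach is the distance from the TCP to the fingertips, in m); z points along the fingers, y is the line along which they close (so a half turn about z gives the same grasp; the last joint's range is limited). The gripper opens to 85 mm and grips with 20 to 120 N. Pads are 22 mm wide; open, the fingers measure 114 mm over their backs; the gripper's body (76 mm by 85 mm) begins 54 mm behind the grasp point. The pads swing forward as they close: fully open they stand 13 mm farther back than shut.
Start: joints at [1.26, 0.052, 1.401, -0, 1.689, -0.07], TCP at [0.125, 0.51, 0.253] pointing down, gripper open.
Joint ranges: [-2.9, 2.9], [-0.91, 2.17], [0.12, 2.37], [-1.06, 4.2], [0.26, 2.73], [-2.93, 2.93]. Speed limits (rad/s): [2.57, 2.57, 3.01, 3.14, 3.14, 3.14].

INTERFACE

Orientations are given as a unit quaternion [w, x, y, z].
In Python, from bench import robot gives the robot as it stands.
- The arm moves only by the tool arm_command, never from a script. Its argument "steps" is text: rows parted by semicolons, each of 7 numbers parted by spaces: the turn, a rotation vector about the world's x, y, z scaled (see below), then the shift along the world's x, y, z scaled (see below), then the opening, from -1 (shut) to 1 (fully open). A call has 1 to 8 rows; each row shifts and turns the commanded pose from where the row before left it; what a row does not reach is not made up. The controller multiplies each number of a shift by 0.1 m and each number of a turn by 1.5 rad. A row lasts 1/10 s, in which the tool goes at most 50 mm and 8.59 degrees, less where a joint would pass 70% of its speed; a pose out of reach is approached as far as the arm can. A call with a number of a shift or a turn outside -1 to 1 is refused whole. A call with a gripper value outside its range is refused whole. The fingers move at their own pace and stop on an object; "force" is the grip in N (left out, the last holds). Time passes only in rows, so rows that do not move let the fingers close. It gives the time, the measured TCP pose, the force, the opening and the grip force at its end, in the units of the state.
- robot.state(): the state, without advancing time (a new reading comes with each control period).
- robot.read_camera(name): name is "scene" or "top" or "wrist"; returns (picture, depth): 384x512x3 uint8, red, green, blue; 384x512 float32, m along the optical axis (not along the pixel's ray), 0 where there is no reading.
- robot.get_calibration(name): a dict with "fx", "fy", "cx", "cy" (pixels), "T" (4x4, takes a point from camera to world coordinates). Camera axes: x right, y down, z forward; pixel columns grow to the right and rows downward; lengths in m; the calibration is good to about 2 mm. A picture is of the moment at which its call begins: read the wrist's pose just before it. get_calibration takes no time and is no camera call; for the wrist camera it gives the pose at the moment of the call.
- robot.close_job(): hands the job in; it is judged then, once.
The state is a dict: "clock": time; "q": joint angles; "dq": joint speeds; "joint_torque": joint torques, N m; "eef_pos": TCP position; "orientation": TCP orientation; "ft_force": force on the tool from outside, world axes, zero at the start; "ft_torque": the same for the moment, N m; "finger_gap": finger opening in m; "gripper_force": force on a finger pad.
Only numpy, scipy, OpenCV 4.12 (cv2) and the standard library are available. Lean on these libraries where they do the work, as an engineer would, in place of code of your own. Each camera call takes 0.05 s, during which the arm holds its last target. There are 200 camera calls.

## Working session

There is one attempt and no reset: what is moved stays moved. The work goes in short steps, Python scripts to look and compute and a tool call to move; the robot and the scene stay as the last step left them, time stands still between calls to the robot, and variables do not carry over. Pictures are saved under pics/ and viewed, at most 14 in all, crops included, and the job is handed in when it is done.

Besides the shell and the picture viewer there is one more tool, called after ">>>" by a JSON object that holds its "method" and its "body", one argument or row to a line. arm_command: Moves the arm, as the interface text tells. Its arguments: {"type":"object","properties":{"steps":{"type":"string"},"force":{"type":"number"}},"required":["steps"]}

```bash
mkdir -p pics; ls
cat > h.py <<'E'
import numpy as np, cv2
from bench import robot
def grab(name,out):
    s=robot.state(); c=robot.get_calibration(name); im,d=robot.read_camera(name)
    cv2.imwrite('pics/%s.png'%out,im[:,:,::-1]); np.savez('pics/%s.npz'%out,im=im,d=d,T=c['T'],K=[c['fx'],c['fy'],c['cx'],c['cy']])
    return im,d,c
def load(out):
    z=np.load('pics/%s.npz'%out); return z['im'],z['d'],z['T'],z['K']
def ray(u,v,T,K,z):
    r=T[:3,:3]@np.array([(u-K[2])/K[0],(v-K[3])/K[1],1.]); o=T[:3,3]
    return o+r*(z-o[2])/r[2]
def cloud(d,T,K):
    v,u=np.indices(d.shape); P=np.stack([(u-K[2])/K[0]*d,(v-K[3])/K[1]*d,d],-1)
    return P@T[:3,:3].T+T[:3,3]
E
python3 - <<'E'
from h import *
print(robot.tip_reach); s=robot.state(); print(s)
for n in('top','scene'):
    im,d,c=grab(n,n+'0'); print(c)
E
```

```text
pics
0.022
{'clock': 0.0, 'q': array([ 1.25968126e+00,  5.28457415e-02,  1.40172019e+00,  2.64669323e-05,
        1.68858837e+00, -7.03056191e-02]), 'dq': array([ 0.00070523,  0.00157997,  0.00025047, -0.00121706, -0.00161659,
        0.00069469]), 'joint_torque': array([-7.44516929e-04, -3.81668973e+01, -3.60178185e+01, -1.06446739e-04,
        6.32494266e-03,  1.87463399e-06]), 'eef_pos': array([0.12510063, 0.509609  , 0.25246999]), 'orientation': array([-1.60915649e-04,  1.20112442e-01,  9.92759987e-01, -7.64180152e-04]), 'ft_force': array([-0.23399018,  0.52759684, -0.03722119]), 'ft_torque': array([-0.01655123,  0.00921428,  0.01106923]), 'gripper_force': 0.0, 'finger_gap': 0.08541427863374443}
{'fx': 385.12747827916445, 'fy': 385.12747827916445, 'cx': 259.87401144367414, 'cy': 191.57142234728633, 'T': array([[ 0.02095587, -0.98179666,  0.18877547,  0.3065058 ],
       [-0.99926118, -0.0266527 , -0.02768974,  0.02198618],
       [ 0.03221707, -0.18805573, -0.98162982,  0.97978794],
       [ 0.        ,  0.        ,  0.        ,  1.        ]])}
{'fx': 352.00796532139753, 'fy': 352.00796532139753, 'cx': 255.54521215623902, 'cy': 196.9381593120938, 'T': array([[-0.89553847,  0.32793847, -0.30077767,  0.77867249],
       [ 0.44461983,  0.68678598, -0.5750115 ,  0.53789017],
       [ 0.01800149, -0.64867664, -0.76085121,  0.70769776],
       [ 0.        ,  0.        ,  0.        ,  1.        ]])}
```

View pics/top0.png

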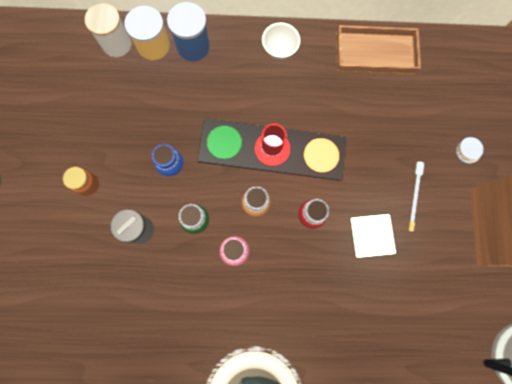

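View pics/scene0.png

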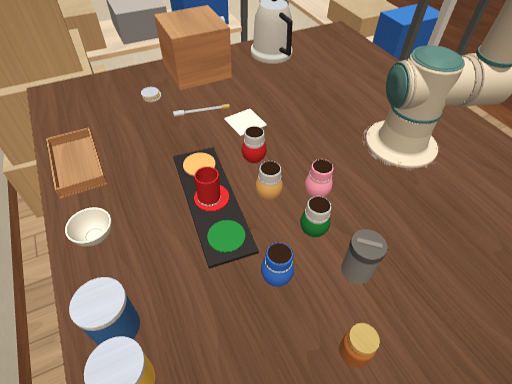

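Top view: the green coaster is at (224,142), the red one under the tumbler at (272,147), and tan at (321,155). The tile is at (373,236). Candidates:
- **Gourds to move:** green (193,218), natural (256,201) and red (315,212).
- **Look-alikes:** pink (234,250), blue (167,159) and the amber jar (77,180).
- **Tumbler (red):** (273,138), with no collar, on the coaster. The red collared thing at (315,212) is the gourd.

Run:
```python
from h import *
from scipy.optimize import least_squares
im,d,T,K=load('top0'); im2,d2,T2,K2=load('scene0')
C=cloud(d,T,K).reshape(-1,3); C2=cloud(d2,T2,K2).reshape(-1,3)
def circ(P,r):
    s=least_squares(lambda c:np.hypot(*(P-c).T)-r,P.mean(0),loss='soft_l1',f_scale=.002); return s.x,np.abs(s.fun).mean()
for n,px,h,r,lo in (('green',(193,218),.095,.0285,.064),('nat',(256,201),.095,.0285,.064),('red',(315,212),.095,.0285,.064),('pink',(234,250),.095,.0285,.064),('blue',(167,159),.095,.0285,.064),('tumbler',(273,138),.103,.029,.04),('canister',(128,226),.113,.0365,.03)):
    g=ray(*px,T,K,h); print(n,'guess',g.round(3))
    for nm,c in (('top',C),('scene',C2)):
        m=(np.hypot(c[:,0]-g[0],c[:,1]-g[1])<.05)&(c[:,2]>lo)&(c[:,2]<h+.01)
        P=c[m]
        if m.sum()<10: print(nm,m.sum());continue
        f,res=circ(P[P[:,2]<h-.006][:,:2],r); top=P[P[:,2]>h-.006]
        # rim: outer extents
        mm=(top[:,:2].max(0)+top[:,:2].min(0))/2
        print(' ',nm,m.sum(),f.round(4),res.round(4),'rim mid',mm.round(4),np.ptp(top[:,:2],axis=0).round(3),'ztop',P[:,2].max().round(4))
for nm,I,TT,KK in (('top',im,T,K),('scene',im2,T2,K2)):
    hsv=cv2.cvtColor(I,cv2.COLOR_RGB2HSV)
    for n,lo,hi,z,amax in (('cgreen',(50,120,60),(70,255,255),.018,9999),('ctan',(15,90,150),(30,255,255),.018,9999),('tile',(0,0,200),(180,40,255),.006,9999),('redmask',(0,180,90),(6,255,255),.018,9999),('slate',(0,0,0),(180,90,70),.012,0)):
        m=cv2.inRange(hsv,lo,hi); cs,_=cv2.findContours(m,cv2.RETR_EXTERNAL,cv2.CHAIN_APPROX_NONE)
        for c in cs:
            a=cv2.contourArea(c)
            if a<250: continue
            M=cv2.moments(c); u,v=M['m10']/M['m00'],M['m01']/M['m00']
            p=ray(u,v,TT,KK,z)
            if .2<p[0]<.7 and abs(p[1])<.45: print(nm,n,a,(round(u),round(v)),p.round(4), cv2.minAreaRect(c)[1:], end=' ')
            if n in('cgreen','ctan','redmask'):
                W=np.array([ray(x,y,TT,KK,z)[:2] for x,y in c[:,0]]); f,res=circ(W,.045); print('circ',f.round(4),res.round(4),end='')
            print()
```

```text
green guess [0.411 0.149 0.095]
  top 500 [0.4171 0.1573] 0.0004 rim mid [0.4166 0.1558] [0.054 0.054] ztop 0.1003
  scene 561 [0.4162 0.1548] 0.0006 rim mid [0.418  0.1569] [0.053 0.055] ztop 0.0994
nat guess [0.454 0.006 0.095]
  top 479 [0.4633 0.0062] 0.0003 rim mid [0.4626 0.0068] [0.055 0.054] ztop 0.1006
  scene 457 [0.4619 0.0044] 0.0007 rim mid [0.4639 0.0061] [0.054 0.057] ztop 0.0991
red guess [ 0.432 -0.132  0.095]
  top 499 [ 0.4368 -0.1363] 0.0003 rim mid [ 0.4361 -0.1361] [0.055 0.055] ztop 0.1023
  scene 380 [ 0.4359 -0.138 ] 0.0009 rim mid [ 0.438  -0.1349] [0.053 0.055] ztop 0.0993
pink guess [0.34  0.053 0.095]
  top 489 [0.3419 0.0563] 0.0003 rim mid [0.3415 0.0564] [0.052 0.053] ztop 0.1004
  scene 458 [0.3409 0.0541] 0.0008 rim mid [0.3424 0.0552] [0.054 0.054] ztop 0.0991
blue guess [0.549 0.218 0.095]
  top 507 [0.5598 0.2293] 0.0005 rim mid [0.5593 0.2285] [0.055 0.054] ztop 0.1008
  scene 697 [0.5588 0.227 ] 0.0005 rim mid [0.5593 0.229 ] [0.056 0.054] ztop 0.0992
tumbler guess [ 0.606 -0.031  0.103]
  top 447 [ 0.6126 -0.0321] 0.0017 rim mid [ 0.6134 -0.032
[... 1336 characters left out ...]
954 -0.164 ] 0.0059
circ [ 0.8545 -0.3303] 0.0182
circ [-0.3506  0.045 ] 0.02
circ [ 1.0402 -0.5672] 0.0864
circ [ 0.4019 -1.0091] 0.0365
circ [-0.3977 -0.7606] 0.0673
circ [ 0.8508 -1.1378] 0.2267



scene tile 518.5 (244, 121) [ 0.3908 -0.2961  0.006 ] ((23.472061157226562, 34.489559173583984), 64.79888153076172) 
scene redmask 1086.5 (209, 190) [ 0.6047 -0.0554  0.018 ] ((43.0, 34.0), 90.0) circ [ 0.6048 -0.054 ] 0.0187
scene redmask 276.0 (253, 153) [ 0.4384 -0.1333  0.018 ] ((23.354490280151367, 19.59684181213379), 2.726311206817627) circ [ 0.4359 -0.1418] 0.011
scene slate 5242.0 (214, 208) [ 6.146e-01 -1.000e-04  1.200e-02] ((117.37673950195312, 52.192840576171875), 72.25532531738281)
```

Run:
```python
import cv2
a=cv2.imread('pics/scene0.png')[115:290,165:345]; cv2.imwrite('pics/crop0.png',cv2.resize(a,None,fx=3.3,fy=3.3,interpolation=cv2.INTER_CUBIC))
```

```text
(no output)
```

View pics/crop0.png

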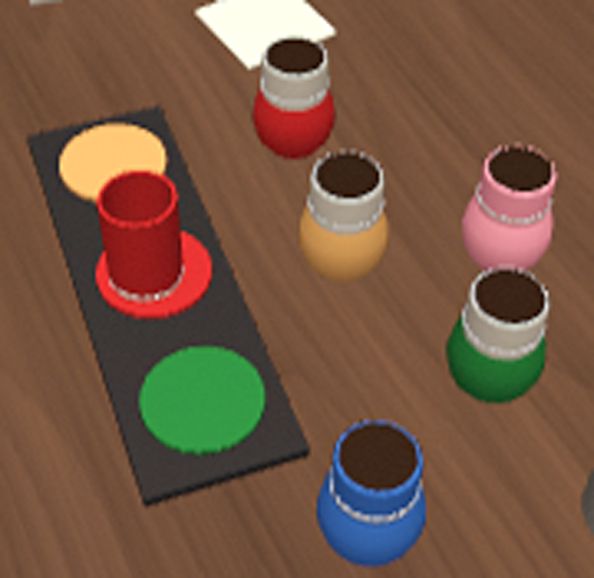

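The crop confirms it. The tumbler (crop 140,235) is red with no collar and stands on the red coaster. The three steel-collared gourds are red (295,100), tan (343,210) and green (500,330). The blue and pink ones have coloured collars, so they are decoys.

>>> {"method": "arm_command", "body": {
  "steps": "0 0 0 0.3 -0.34 0 1;0 0 0 0.3 -0.34 0 1;0 0 0 0.3 -0.34 0 1;0 0 0 0.3 -0.34 0 1;0 0 0 0.3 -0.34 0 1;0 0 0 0.3 -0.34 0 1;0 0 0 0.3 -0.34 0 1;0 0 0 0.3 -0.34 0 1",
  "force": 30
}}

```text
clock: 0.9
eef_pos: [0.3659, 0.2362, 0.2531]
orientation: [-0.0, 0.12, 0.993, 0.0]
ft_force: [1.2, 0.0, -1.0]
finger_gap: 0.0854
gripper_force: 0.0
```

>>> {"method": "arm_command", "body": {
  "steps": "0 0 0 0.3 -0.34 0 1;0 0 0 0.3 -0.34 0 1;0 0 0 0.3 -0.34 0 1;0 0 0 0.3 -0.34 0 1;0 0 0 0.3 -0.34 0 1;0 0 0 0.3 -0.34 0 1;0 0 0 0 0 0 1;0 0 0 0 0 0 1"
}}

```text
clock: 1.7
eef_pos: [0.5452, 0.0332, 0.2523]
orientation: [-0.001, 0.121, 0.993, 0.0]
ft_force: [-0.3, 0.2, 0.3]
finger_gap: 0.0853
gripper_force: 0.0
```

Run:
```python
from h import *
im,d,c=grab('wrist','w1'); print(c['T'].round(3),c['fx'])
```

```text
[[ 0.24   0.925  0.295  0.47 ]
 [ 0.971 -0.229 -0.074  0.053]
 [-0.001  0.304 -0.953  0.372]
 [ 0.     0.     0.     1.   ]] 314.8166754842299
```

View pics/w1.png

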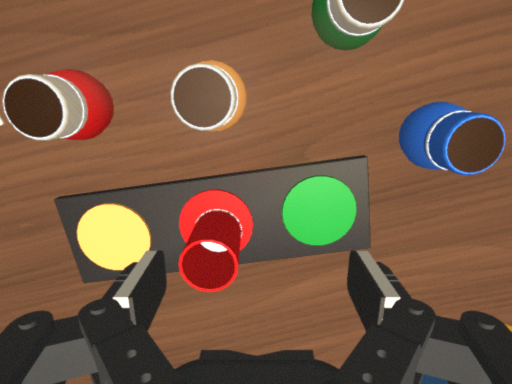

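Wrist view: tan coaster at (113,237), red at (216,220), green at (320,211). The tumbler rim is at (210,265) and the natural gourd's rim at (203,97).

```bash
cat >> h.py <<'E'
from scipy.optimize import least_squares
def circ(P,r):
    s=least_squares(lambda c:np.hypot(*(P-c).T)-r,P.mean(0),loss='soft_l1',f_scale=.001); return s.x,np.abs(s.fun).mean()
def blob(im,T,K,lo,hi,z,r,near,rad=.08,hull=False):
    m=cv2.inRange(cv2.cvtColor(im,cv2.COLOR_RGB2HSV),lo,hi)
    cs,_=cv2.findContours(m,cv2.RETR_EXTERNAL,cv2.CHAIN_APPROX_NONE); out=[]
    for c in cs:
        if cv2.contourArea(c)<150: continue
        W=np.array([ray(x+0.,y+0.,T,K,z)[:2] for x,y in c[:,0]])
        if np.hypot(*(W.mean(0)-near))<rad: f,e=circ(W,r); out.append((cv2.contourArea(c),f.round(4),e.round(4)))
    return out
def obj(d,T,K,near,h,r,lo):
    c=cloud(d,T,K).reshape(-1,3); P=c[(np.hypot(c[:,0]-near[0],c[:,1]-near[1])<r+.012)&(c[:,2]>lo)&(c[:,2]<h+.01)]
    t=P[P[:,2]>h-.004]; s=P[P[:,2]<h-.004]
    if len(t)<15: return len(P),len(t)
    return 'rim',((t.max(0)+t.min(0))/2).round(4),np.ptp(t,axis=0).round(3),'side',circ(s[:,:2],r)[0].round(4) if len(s)>20 else None
E
python3 - <<'E'
from h import *
im,d,T,K=load('w1')
print('green',blob(im,T,K,(50,120,60),(70,255,255),.018,.045,(.621,.092)))
print('tan',blob(im,T,K,(15,90,150),(30,255,255),.018,.045,(.594,-.163)))
hsv=cv2.cvtColor(im,cv2.COLOR_RGB2HSV); print(hsv[200,190],hsv[275,210],hsv[250,232])
print('red',blob(im,T,K,(0,200,215),(4,255,255),.018,.045,(.608,-.035)))
C=cloud(d,T,K); hs=cv2.inRange(hsv,(0,150,60),(6,255,255))>0
p=C[hs&(abs(C[...,2]-.018)<.006)&(np.hypot(C[...,0]-.608,C[...,1]+.035)<.07)]; print('red cloud',len(p),(p.max(0)+p.min(0))/2,np.ptp(p,axis=0))
print('tumbler',obj(d,T,K,(.614,-.0325),.103,.029,.05)); print('nat',obj(d,T,K,(.463,.006),.095,.0285,.064)); print('redg',obj(d,T,K,(.437,-.1365),.095,.0285,.064))
E
```

```text
green [(3973.0, array([0.6213, 0.0927]), np.float64(0.0007))]
tan [(3716.5, array([ 0.5942, -0.1603]), np.float64(0.0009))]
[  1 204 255] [  1 218 139] [  0 228 168]
red [(274.5, array([ 0.6522, -0.0526]), np.float64(0.0073)), (575.0, array([ 0.5649, -0.0846]), np.float64(0.0065))]
red cloud 1851 [ 0.60762387 -0.04039273  0.01791918] [0.08758673 0.10525723 0.01183614]
tumbler ('rim', array([ 0.6152, -0.0317,  0.1016]), array([0.058, 0.058, 0.005]), 'side', array([ 0.6136, -0.0301]))
nat ('rim', array([0.4636, 0.0073, 0.0947]), array([0.055, 0.055, 0.007]), 'side', array([0.4635, 0.0066]))
redg ('rim', array([ 0.4374, -0.1335,  0.0944]), array([0.056, 0.055, 0.007]), 'side', array([ 0.4372, -0.1356]))
```

>>> {"method": "arm_command", "body": {
  "steps": "0 0 0 0.23 -0.215 0 1;0 0 0 0.23 -0.215 0 1;0 0 0 0.23 -0.215 0 1;0 0 0 0 0 -0.2 1;0 0 0 0 0 -0.3 1;0 0 0 0 0 -0.2 1;0 0 0 0 0 0 1;0 0 0 0 0 0 1"
}}

```text
clock: 2.55
eef_pos: [0.614, -0.0296, 0.1843]
orientation: [0.0, 0.119, 0.993, 0.0]
ft_force: [0.0, -0.4, 0.3]
finger_gap: 0.085
gripper_force: 0.0
```

>>> {"method": "arm_command", "body": {
  "steps": "0 0 0 0 -0.02 -0.3 1;0 0 0 0 0 -0.3 1;0 0 0 0 0 -0.25 1;0 0 0 0 0 -0.15 1;0 0 0 0 0 0 1;0 0 0 0 0 0 -0.3;0 0 0 0 0 0 -0.3;0 0 0 0 0 0 -0.3"
}}

```text
clock: 3.35
eef_pos: [0.6155, -0.0327, 0.086]
orientation: [0.002, 0.12, 0.993, 0.0]
ft_force: [0.7, 0.2, 5.6]
finger_gap: 0.058
gripper_force: 32.7
```

>>> {"method": "arm_command", "body": {
  "steps": "0 0 0 0 0 0 -0.5;0 0 0 0 0 0 -0.5;0 0 0 0 0 0 -0.5;0 0 0 0 0 0 -0.5"
}}

```text
clock: 3.75
eef_pos: [0.6155, -0.0327, 0.086]
orientation: [0.002, 0.12, 0.993, 0.0]
ft_force: [-0.2, 0.2, 6.6]
finger_gap: 0.0578
gripper_force: 32.8
```

>>> {"method": "arm_command", "body": {
  "steps": "0 0 0 0 0 0.1 -0.5;0 0 0 0 0 0.2 -0.5;0 0 0 0 0 0.3 -0.5;0 0 0 0 0 0.35 -0.5;0 0 0 0 0 0.35 -0.5;0 0 0 -0.1 -0.12 0.1 -0.5;0 0 0 -0.2 -0.23 0 -0.5;0 0 0 -0.3 -0.35 0 -0.5"
}}

```text
clock: 4.55
eef_pos: [0.5541, -0.1022, 0.2244]
orientation: [0.001, 0.119, 0.993, 0.0]
ft_force: [-0.0, -0.2, -1.3]
finger_gap: 0.0581
gripper_force: 32.5
```

>>> {"method": "arm_command", "body": {
  "steps": "0 0 0 -0.3 -0.35 0 -0.5;0 0 0 -0.3 -0.35 0 -0.5;0 0 0 -0.3 -0.35 0 -0.5;0 0 0 -0.3 -0.35 0 -0.5;0 0 0 -0.25 -0.29 0 -0.5;0 0 0 -0.2 -0.2 0 -0.5;0 0 0 0 0 0 -0.5;0 0 0 0 0 0 -0.5"
}}

```text
clock: 5.35
eef_pos: [0.389, -0.2918, 0.224]
orientation: [0.0, 0.121, 0.993, -0.0]
ft_force: [0.5, 0.2, -1.6]
finger_gap: 0.0577
gripper_force: 32.6
```

Run:
```python
from h import *
im,d,c=grab('wrist','w2'); print(robot.state()['finger_gap'])
```

```text
0.057960435656572246
```

View pics/w2.png

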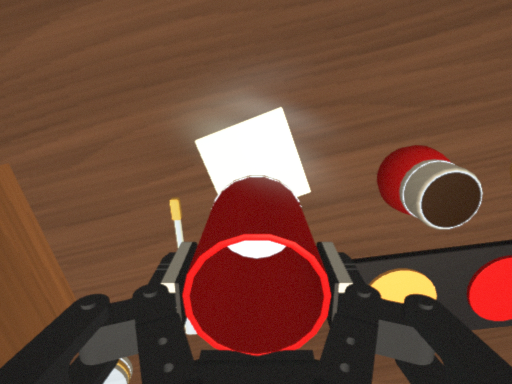

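The tumbler is held upright. Three tile corners are visible at (282,108), (195,141) and (310,190). I'll refine the tile and red coaster positions.

Run:
```python
from h import *
im,d,T,K=load('w2')
a,b,c=[ray(*p,T,K,.006) for p in((195,141),(310,190),(282,108))]; print(((a+b)/2).round(4),np.linalg.norm(a-c),np.linalg.norm(b-c))
for n in('top','scene'):
    im,d,c=grab(n,n+'1'); T=c['T'];K=[c[k] for k in('fx','fy','cx','cy')]
    print(n,'redc',blob(im,T,K,(0,150,120),(6,255,255),.018,.045,(.608,-.034),.04))
    print('tumbler bottom', obj(d,T,K,(.389,-.292),.224,.029,.15))
    m=cv2.inRange(cv2.cvtColor(im,cv2.COLOR_RGB2HSV),(0,0,200),(180,40,255));
```

```text
[ 0.3893 -0.2935  0.006 ] 0.09846863925226333 0.09532821897374759
top redc [(906.5, array([ 0.6073, -0.0347]), np.float64(0.0006))]
tumbler bottom ('rim', array([ 0.3845, -0.2591,  0.2268]), array([0.014, 0.01 , 0.013]), 'side', array([ 0.3887, -0.2911]))
scene redc [(731.0, array([ 0.6082, -0.0339]), np.float64(0.0008))]
tumbler bottom ('rim', array([ 0.3934, -0.2864,  0.2269]), array([0.05 , 0.069, 0.014]), 'side', array([ 0.3883, -0.2921]))
```

>>> {"method": "arm_command", "body": {
  "steps": "0 0 0 0 -0.03 -0.2 -0.5;0 0 0 0 0 -0.35 -0.5;0 0 0 0 0 -0.35 -0.5;0 0 0 0 0 -0.25 -0.5;0 0 0 0 0 -0.15 -0.5;0 0 0 0 0 -0.1 -0.5;0 0 0 0 0 0 -0.5;0 0 0 0 0 0 -0.5"
}}

```text
clock: 6.3
eef_pos: [0.3898, -0.2946, 0.0841]
orientation: [0.0, 0.12, 0.993, -0.0]
ft_force: [0.7, -0.6, -1.9]
finger_gap: 0.0581
gripper_force: 32.6
```

>>> {"method": "arm_command", "body": {
  "steps": "0 0 0 0 0 -0.05 -0.5;0 0 0 0 0 -0.03 -0.5;0 0 0 0 0 0 -0.5;0 0 0 0 0 0 -0.5"
}}

```text
clock: 6.7
eef_pos: [0.3892, -0.2947, 0.0755]
orientation: [0.0, 0.12, 0.993, -0.0]
ft_force: [-0.3, -0.2, -1.7]
finger_gap: 0.0579
gripper_force: 32.6
```

>>> {"method": "arm_command", "body": {
  "steps": "0 0 0 0 0 -0.02 -0.5;0 0 0 0 0 0 -0.5;0 0 0 0 0 0 -0.5"
}}

```text
clock: 7.0
eef_pos: [0.3895, -0.295, 0.0741]
orientation: [0.001, 0.12, 0.993, -0.0]
ft_force: [-2.3, 1.0, 4.7]
finger_gap: 0.0578
gripper_force: 33.0
```

>>> {"method": "arm_command", "body": {
  "steps": "0 0 0 0 0 0 0.6;0 0 0 0 0 0 1;0 0 0 0 0 0 1;0 0 0 0 0 0 1;0 0 0 0 0 0.1 1;0 0 0 0 0 0.3 1;0 0 0 0 0 0.4 1;0 0 0 0 0 0.4 1"
}}

```text
clock: 7.8
eef_pos: [0.3889, -0.2944, 0.1952]
orientation: [-0.0, 0.12, 0.993, 0.0]
ft_force: [1.0, -0.1, 0.6]
finger_gap: 0.085
gripper_force: 0.0
```

>>> {"method": "arm_command", "body": {
  "steps": "0 0 0 0.1 0.3 0.2 1;0 0 0 0.1 0.35 0 1;0 0 0 0.1 0.35 0 1;0 0 0 0.1 0.3 0 1;0 0 0 0.08 0.27 0 1;0 0 0 0 0 0 1;0 0 0 0 0 0 1"
}}

```text
clock: 8.5
eef_pos: [0.4373, -0.1375, 0.2139]
orientation: [0.0, 0.119, 0.993, -0.0]
ft_force: [0.0, -0.3, -0.0]
finger_gap: 0.0855
gripper_force: 0.0
```

Run:
```python
from h import *
for n in('top','scene','wrist'):
    im,d,c=grab(n,n+'2'); T=c['T'];K=[c[k] for k in('fx','fy','cx','cy')]
    print(n,'tumbler', obj(d,T,K,(.389,-.295),.091,.029,.05),'red',obj(d,T,K,(.437,-.136),.095,.0285,.064))
```

```text
top tumbler (10, 0) red ('rim', array([ 0.4302, -0.1488,  0.0962]), array([0.043, 0.029, 0.009]), 'side', None)
scene tumbler ('rim', array([ 0.3891, -0.2961,  0.0902]), array([0.056, 0.06 , 0.006]), 'side', array([ 0.3886, -0.2952])) red ('rim', array([ 0.4375, -0.1351,  0.095 ]), array([0.052, 0.055, 0.008]), 'side', array([ 0.4357, -0.138 ]))
wrist tumbler ('rim', array([ 0.3892, -0.2936,  0.09  ]), array([0.057, 0.059, 0.006]), 'side', array([ 0.3894, -0.2913])) red ('rim', array([ 0.4374, -0.1347,  0.0942]), array([0.055, 0.055, 0.006]), 'side', array([ 0.4381, -0.135 ]))
```

View pics/scene2.png

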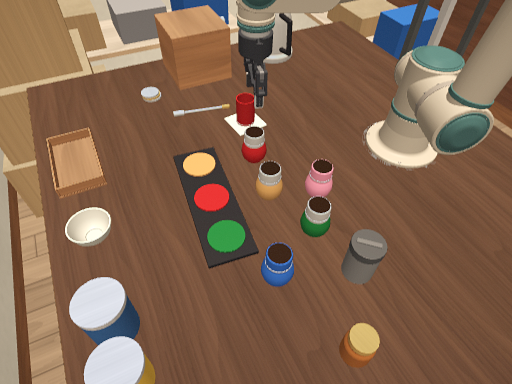

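The tumbler stands upright in the middle of the tile (scene 245,110), and all three coasters are clear. Next is the red gourd.

>>> {"method": "arm_command", "body": {
  "steps": "0 0 0 0 0.02 -0.2 1;0 0 0 0 0 -0.35 1;0 0 0 0 0 -0.35 1;0 0 0 0 0 -0.25 1;0 0 0 0 0 -0.15 1;0 0 0 0 0 0 1;0 0 0 0 0 0 1"
}}

```text
clock: 9.35
eef_pos: [0.4373, -0.1363, 0.0839]
orientation: [0.0, 0.121, 0.993, -0.0]
ft_force: [0.8, -0.3, 0.9]
finger_gap: 0.0855
gripper_force: 0.0
```

>>> {"method": "arm_command", "body": {
  "steps": "0 0 0 0 0 0 -0.5;0 0 0 0 0 0 -0.5;0 0 0 0 0 0 -0.5;0 0 0 0 0 0 -0.5;0 0 0 0 0 0 -0.5;0 0 0 0 0 0 -0.5"
}}

```text
clock: 9.95
eef_pos: [0.4378, -0.136, 0.0847]
orientation: [0.001, 0.12, 0.993, -0.0]
ft_force: [-1.0, -0.4, 6.3]
finger_gap: 0.0549
gripper_force: 32.0
```

>>> {"method": "arm_command", "body": {
  "steps": "0 0 0 0 0 0.1 -0.5;0 0 0 0 0 0.25 -0.5;0 0 0 0 0 0.35 -0.5;0 0 0 0 0 0.35 -0.5;0 0 0 0.1 0.06 0.2 -0.5;0 0 0 0.2 0.12 0 -0.5;0 0 0 0.3 0.18 0 -0.5;0 0 0 0.3 0.18 0 -0.5"
}}

```text
clock: 10.75
eef_pos: [0.528, -0.081, 0.209]
orientation: [0.0, 0.12, 0.993, 0.0]
ft_force: [0.1, -0.3, -0.3]
finger_gap: 0.055
gripper_force: 32.4
```

>>> {"method": "arm_command", "body": {
  "steps": "0 0 0 0.3 0.18 0 -0.5;0 0 0 0.3 0.18 0 -0.5;0 0 0 0.2 0.12 0 -0.5;0 0 0 0 0 -0.2 -0.5;0 0 0 0 0 -0.3 -0.5;0 0 0 0 0 -0.2 -0.5;0 0 0 0 0 0 -0.5;0 0 0 0 0 0 -0.5"
}}

```text
clock: 11.55
eef_pos: [0.6072, -0.0336, 0.139]
orientation: [-0.0, 0.12, 0.993, 0.0]
ft_force: [0.2, 0.4, -1.0]
finger_gap: 0.055
gripper_force: 32.5
```

Run:
```python
from h import *
im,d,c=grab('wrist','w3'); T=c['T'];K=[c[k] for k in('fx','fy','cx','cy')]
s=robot.state();print(s['eef_pos'],s['finger_gap'])
print(obj(d,T,K,s['eef_pos'],s['eef_pos'][2]+.0105,.0285,s['eef_pos'][2]-.01))
```

```text
[ 0.60775904 -0.03368029  0.14008011] 0.054749665773653526
('rim', array([ 0.6058, -0.032 ,  0.1536]), array([0.054, 0.078, 0.014]), 'side', array([ 0.6075, -0.0327]))
```

View pics/w3.png

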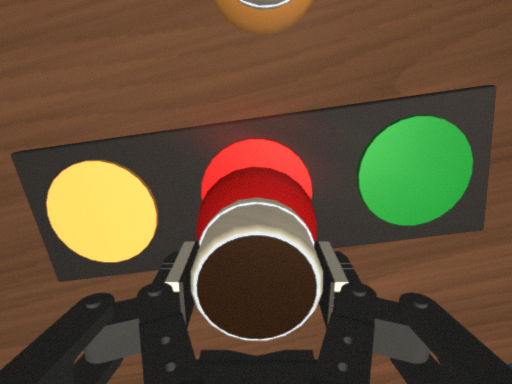

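The red gourd is held upright above the red coaster (256,180). Lowering it now.

>>> {"method": "arm_command", "body": {
  "steps": "0 0 0 0 0 -0.15 -0.5;0 0 0 0 0 -0.12 -0.5;0 0 0 0 0 -0.05 -0.5;0 0 0 0 0 -0.02 -0.5;0 0 0 0 0 0 -0.5;0 0 0 0 0 0 -0.5"
}}

```text
clock: 12.2
eef_pos: [0.6074, -0.0336, 0.1048]
orientation: [0.0, 0.12, 0.993, 0.0]
ft_force: [-0.3, -0.7, -2.2]
finger_gap: 0.0548
gripper_force: 32.5
```

>>> {"method": "arm_command", "body": {
  "steps": "0 0 0 0 0 -0.03 -0.5;0 0 0 0 0 0 -0.5;0 0 0 0 0 0 -0.5"
}}

```text
clock: 12.5
eef_pos: [0.608, -0.0338, 0.1027]
orientation: [0.001, 0.12, 0.993, 0.0]
ft_force: [1.1, -1.3, 4.9]
finger_gap: 0.0551
gripper_force: 33.1
```

>>> {"method": "arm_command", "body": {
  "steps": "0 0 0 0 0 0 0.6;0 0 0 0 0 0 1;0 0 0 0 0 0 1;0 0 0 0 0 0 1;0 0 0 0 0 0.1 1;0 0 0 0 0 0.3 1;0 0 0 0 0 0.4 1;0 0 0 0 0 0.4 1"
}}

```text
clock: 13.3
eef_pos: [0.6069, -0.0336, 0.2232]
orientation: [-0.0, 0.12, 0.993, 0.0]
ft_force: [0.8, 0.5, -0.6]
finger_gap: 0.0854
gripper_force: 0.0
```

>>> {"method": "arm_command", "body": {
  "steps": "0 0 0 -0.2 0.06 0 1;0 0 0 -0.3 0.08 0 1;0 0 0 -0.35 0.1 0 1;0 0 0 -0.35 0.1 0 1;0 0 0 -0.24 0.07 0 1;0 0 0 0 0 0 1;0 0 0 0 0 0 1"
}}

```text
clock: 14.0
eef_pos: [0.4634, 0.0074, 0.2224]
orientation: [0.001, 0.12, 0.993, 0.0]
ft_force: [0.7, -0.0, 0.5]
finger_gap: 0.0853
gripper_force: 0.0
```

Run:
```python
from h import *
for n in('top','scene','wrist'):
    im,d,c=grab(n,n+'3'); T=c['T'];K=[c[k] for k in('fx','fy','cx','cy')]
    print(n,'red', obj(d,T,K,(.608,-.034),.113,.0285,.084),'nat',obj(d,T,K,(.4636,.0068),.095,.0285,.064))
```

```text
top red (0, 0) nat ('rim', array([0.4562, 0.0068, 0.0961]), array([0.042, 0.054, 0.009]), 'side', array([0.4633, 0.0063]))
scene red ('rim', array([ 0.6073, -0.0325,  0.1134]), array([0.053, 0.054, 0.009]), 'side', array([ 0.6062, -0.0358])) nat ('rim', array([0.463 , 0.0067, 0.095 ]), array([0.053, 0.053, 0.008]), 'side', array([0.4621, 0.0043]))
wrist red ('rim', array([ 0.5965, -0.0318,  0.1121]), array([0.034, 0.054, 0.006]), 'side', array([ 0.6084, -0.0328])) nat ('rim', array([0.4634, 0.0072, 0.0941]), array([0.055, 0.055, 0.006]), 'side', array([0.4643, 0.007 ]))
```

>>> {"method": "arm_command", "body": {
  "steps": "0 0 0 0 0 -0.2 1;0 0 0 0 0 -0.35 1;0 0 0 0 0 -0.35 1;0 0 0 0 0 -0.3 1;0 0 0 0 0 -0.18 1;0 0 0 0 0 0 1;0 0 0 0 0 0 1"
}}

```text
clock: 14.85
eef_pos: [0.4637, 0.0072, 0.0837]
orientation: [-0.0, 0.12, 0.993, 0.0]
ft_force: [0.5, -0.4, 0.8]
finger_gap: 0.0851
gripper_force: 0.0
```

>>> {"method": "arm_command", "body": {
  "steps": "0 0 0 0 0 0 -0.5;0 0 0 0 0 0 -0.5;0 0 0 0 0 0 -0.5;0 0 0 0 0 0 -0.5;0 0 0 0 0 0 -0.5;0 0 0 0 0 0 -0.5"
}}

```text
clock: 15.45
eef_pos: [0.4641, 0.0072, 0.0848]
orientation: [0.001, 0.12, 0.993, 0.0]
ft_force: [-0.5, -0.8, 5.0]
finger_gap: 0.0548
gripper_force: 31.8
```

>>> {"method": "arm_command", "body": {
  "steps": "0 0 0 0 0 0.1 -0.5;0 0 0 0 0 0.25 -0.5;0 0 0 0 0 0.35 -0.5;0 0 0 0 0 0.35 -0.5;0 0 0 0.1 -0.13 0.25 -0.5;0 0 0 0.2 -0.26 0 -0.5;0 0 0 0.25 -0.33 0 -0.5;0 0 0 0.25 -0.33 0 -0.5"
}}

```text
clock: 16.25
eef_pos: [0.5438, -0.0986, 0.2142]
orientation: [0.0, 0.12, 0.993, 0.0]
ft_force: [0.7, -0.0, -1.5]
finger_gap: 0.0545
gripper_force: 32.3
```

>>> {"method": "arm_command", "body": {
  "steps": "0 0 0 0.25 -0.32 0 -0.5;0 0 0 0.15 -0.2 0 -0.5;0 0 0 0.1 -0.12 0 -0.5;0 0 0 0 0 -0.2 -0.5;0 0 0 0 0 -0.3 -0.5;0 0 0 0 0 -0.2 -0.5;0 0 0 0 0 0 -0.5;0 0 0 0 0 0 -0.5"
}}

```text
clock: 17.05
eef_pos: [0.5933, -0.1616, 0.1441]
orientation: [0.0, 0.12, 0.993, 0.0]
ft_force: [0.8, -0.8, -0.8]
finger_gap: 0.0549
gripper_force: 32.3
```

Run:
```python
from h import *
im,d,c=grab('wrist','w4'); T=c['T'];K=[c[k] for k in('fx','fy','cx','cy')]
s=robot.state();print(s['eef_pos'],s['finger_gap'])
print(obj(d,T,K,s['eef_pos'],s['eef_pos'][2]+.0105,.0285,s['eef_pos'][2]-.01))
```

```text
[ 0.59373763 -0.16178811  0.14515548] 0.05509893273024451
('rim', array([ 0.5924, -0.1602,  0.1586]), array([0.055, 0.078, 0.014]), 'side', array([ 0.5936, -0.1607]))
```

View pics/w4.png

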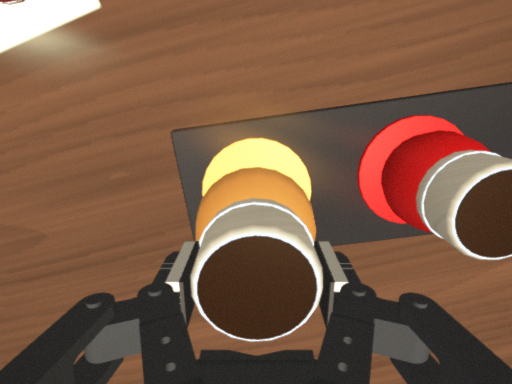

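The tan gourd hangs upright over the tan coaster (257,185), and the red gourd stands in the middle of its coaster (right, 440,190). Lowering.

>>> {"method": "arm_command", "body": {
  "steps": "0 0 0 0 0 -0.2 -0.5;0 0 0 0 0 -0.12 -0.5;0 0 0 0 0 -0.06 -0.5;0 0 0 0 0 -0.02 -0.5;0 0 0 0 0 0 -0.5;0 0 0 0 0 0 -0.5"
}}

```text
clock: 17.7
eef_pos: [0.5936, -0.1617, 0.1042]
orientation: [0.001, 0.12, 0.993, -0.0]
ft_force: [-2.4, -0.5, -1.4]
finger_gap: 0.0548
gripper_force: 32.3
```

>>> {"method": "arm_command", "body": {
  "steps": "0 0 0 0 0 -0.02 -0.5;0 0 0 0 0 0 -0.5;0 0 0 0 0 0 -0.5"
}}

```text
clock: 18.0
eef_pos: [0.5939, -0.1619, 0.1029]
orientation: [0.001, 0.12, 0.993, -0.0]
ft_force: [-0.3, 0.3, 5.7]
finger_gap: 0.0547
gripper_force: 32.9
```

>>> {"method": "arm_command", "body": {
  "steps": "0 0 0 0 0 0 0.6;0 0 0 0 0 0 1;0 0 0 0 0 0 1;0 0 0 0 0 0 1;0 0 0 0 0 0.1 1;0 0 0 0 0 0.3 1;0 0 0 0 0 0.4 1;0 0 0 0 0 0.4 1"
}}

```text
clock: 18.8
eef_pos: [0.5929, -0.1615, 0.2232]
orientation: [-0.0, 0.12, 0.993, 0.0]
ft_force: [0.1, 0.4, 0.7]
finger_gap: 0.0856
gripper_force: 0.0
```

>>> {"method": "arm_command", "body": {
  "steps": "0 0 0 -0.1 0.18 0 1;0 0 0 -0.2 0.36 0 1;0 0 0 -0.2 0.36 0 1;0 0 0 -0.2 0.36 0 1;0 0 0 -0.2 0.36 0 1;0 0 0 -0.2 0.36 0 1;0 0 0 -0.2 0.36 0 1;0 0 0 -0.2 0.36 0 1"
}}

```text
clock: 19.6
eef_pos: [0.4422, 0.1096, 0.2223]
orientation: [0.001, 0.12, 0.993, 0.0]
ft_force: [0.5, 0.5, 0.1]
finger_gap: 0.0855
gripper_force: 0.0
```

>>> {"method": "arm_command", "body": {
  "steps": "0 0 0 -0.17 0.32 0 1;0 0 0 -0.1 0.17 0 1;0 0 0 0 0 0 1;0 0 0 0 0 0 1"
}}

```text
clock: 20.0
eef_pos: [0.4164, 0.1573, 0.222]
orientation: [0.001, 0.12, 0.993, 0.0]
ft_force: [-0.2, 0.0, 0.6]
finger_gap: 0.0857
gripper_force: 0.0
```

Run:
```python
from h import *
for n in('top','scene','wrist'):
    im,d,c=grab(n,n+'4'); T=c['T'];K=[c[k] for k in('fx','fy','cx','cy')]
    print(n,'nat', obj(d,T,K,(.594,-.162),.113,.0285,.084),'green',obj(d,T,K,(.417,.1565),.095,.0285,.064))
```

```text
top nat ('rim', array([ 0.5925, -0.1625,  0.114 ]), array([0.055, 0.055, 0.01 ]), 'side', array([ 0.5932, -0.1633])) green ('rim', array([0.4035, 0.1717, 0.0963]), array([0.027, 0.019, 0.008]), 'side', None)
scene nat ('rim', array([ 0.5924, -0.1621,  0.1135]), array([0.055, 0.054, 0.009]), 'side', array([ 0.5921, -0.1649])) green ('rim', array([0.4177, 0.1563, 0.095 ]), array([0.053, 0.053, 0.008]), 'side', array([0.4161, 0.1549]))
wrist nat (0, 0) green ('rim', array([0.4173, 0.1577, 0.0944]), array([0.056, 0.055, 0.007]), 'side', array([0.4183, 0.1574]))
```

>>> {"method": "arm_command", "body": {
  "steps": "0 0 0 0.01 0 -0.2 1;0 0 0 0 0 -0.35 1;0 0 0 0 0 -0.35 1;0 0 0 0 0 -0.3 1;0 0 0 0 0 -0.18 1;0 0 0 0 0 0 1;0 0 0 0 0 0 1"
}}

```text
clock: 20.85
eef_pos: [0.4177, 0.1569, 0.0839]
orientation: [0.0, 0.121, 0.993, 0.0]
ft_force: [0.1, -0.3, 0.6]
finger_gap: 0.0854
gripper_force: 0.0
```

>>> {"method": "arm_command", "body": {
  "steps": "0 0 0 0 0 0 -0.5;0 0 0 0 0 0 -0.5;0 0 0 0 0 0 -0.5;0 0 0 0 0 0 -0.5;0 0 0 0 0 0 -0.5;0 0 0 0 0 0 -0.5"
}}

```text
clock: 21.45
eef_pos: [0.4181, 0.1574, 0.0848]
orientation: [0.001, 0.12, 0.993, 0.0]
ft_force: [-0.1, -2.1, 5.7]
finger_gap: 0.0551
gripper_force: 31.7
```

>>> {"method": "arm_command", "body": {
  "steps": "0 0 0 0 0 0.1 -0.5;0 0 0 0 0 0.25 -0.5;0 0 0 0 0 0.35 -0.5;0 0 0 0 0 0.35 -0.5;0 0 0 0.1 -0.03 0.25 -0.5;0 0 0 0.25 -0.08 0 -0.5;0 0 0 0.35 -0.11 0 -0.5;0 0 0 0.4 -0.13 0 -0.5"
}}

```text
clock: 22.25
eef_pos: [0.528, 0.1224, 0.2144]
orientation: [0.0, 0.12, 0.993, 0.0]
ft_force: [0.6, 1.6, -1.3]
finger_gap: 0.0548
gripper_force: 32.3
```

>>> {"method": "arm_command", "body": {
  "steps": "0 0 0 0.4 -0.13 0 -0.5;0 0 0 0.33 -0.1 0 -0.5;0 0 0 0.2 -0.07 0 -0.5;0 0 0 0 0 -0.2 -0.5;0 0 0 0 0 -0.3 -0.5;0 0 0 0 0 -0.2 -0.5;0 0 0 0 0 0 -0.5;0 0 0 0 0 0 -0.5"
}}

```text
clock: 23.05
eef_pos: [0.6203, 0.0925, 0.1441]
orientation: [0.0, 0.12, 0.993, 0.0]
ft_force: [-0.6, -0.4, -0.5]
finger_gap: 0.0548
gripper_force: 32.3
```

Run:
```python
from h import *
im,d,c=grab('wrist','w5'); T=c['T'];K=[c[k] for k in('fx','fy','cx','cy')]
s=robot.state();print(s['eef_pos'],s['finger_gap'])
print(obj(d,T,K,s['eef_pos'],s['eef_pos'][2]+.0105,.0285,s['eef_pos'][2]-.01))
```

```text
[0.62076722 0.09250834 0.14520792] 0.054824469580885424
('rim', array([0.6193, 0.0941, 0.1587]), array([0.055, 0.078, 0.014]), 'side', array([0.6207, 0.0934]))
```

View pics/w5.png

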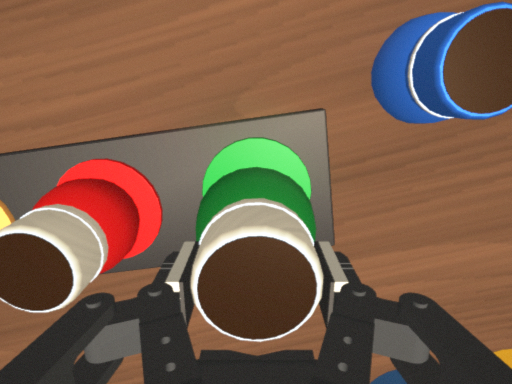

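The green gourd is upright over the green coaster (257,180), clear of the red one at left.

>>> {"method": "arm_command", "body": {
  "steps": "0 0 0 0 0 -0.2 -0.5;0 0 0 0 0 -0.12 -0.5;0 0 0 0 0 -0.06 -0.5;0 0 0 0 0 -0.02 -0.5;0 0 0 0 0 0 -0.5;0 0 0 0 0 0 -0.5"
}}

```text
clock: 23.7
eef_pos: [0.6206, 0.0924, 0.1042]
orientation: [0.001, 0.12, 0.993, 0.0]
ft_force: [-0.2, -0.2, -1.2]
finger_gap: 0.0551
gripper_force: 32.3
```

>>> {"method": "arm_command", "body": {
  "steps": "0 0 0 0 0 -0.02 -0.5;0 0 0 0 0 0 -0.5;0 0 0 0 0 0 -0.5"
}}

```text
clock: 24.0
eef_pos: [0.6209, 0.0924, 0.1029]
orientation: [0.001, 0.12, 0.993, 0.0]
ft_force: [-0.5, -0.9, 6.1]
finger_gap: 0.0551
gripper_force: 32.9
```

>>> {"method": "arm_command", "body": {
  "steps": "0 0 0 0 0 0 0.6;0 0 0 0 0 0 1;0 0 0 0 0 0 1;0 0 0 0 0 0 1;0 0 0 0 0 0.1 1;0 0 0 0 0 0.3 1;0 0 0 0 0 0.4 1;0 0 0 0 0 0.4 1"
}}

```text
clock: 24.8
eef_pos: [0.6199, 0.0924, 0.2232]
orientation: [-0.0, 0.12, 0.993, 0.0]
ft_force: [0.0, -0.2, 0.7]
finger_gap: 0.0855
gripper_force: 0.0
```

>>> {"method": "arm_command", "body": {
  "steps": "0 0 0 -0.2 0.2 0.1 1;0 0 0 -0.3 0.3 0 1;0 0 0 -0.3 0.3 0 1;0 0 0 -0.3 0.3 0 1;0 0 0 -0.3 0.3 0 1;0 0 0 -0.2 0.2 0 1;0 0 0 0 0 0 1;0 0 0 0 0 0 1"
}}

```text
clock: 25.6
eef_pos: [0.4602, 0.2526, 0.2321]
orientation: [0.001, 0.12, 0.993, 0.0]
ft_force: [0.2, 0.0, 0.1]
finger_gap: 0.0856
gripper_force: 0.0
```

Run:
```python
from h import *
for n in('top','scene'):
    im,d,c=grab(n,n+'5'); T=c['T'];K=[c[k] for k in('fx','fy','cx','cy')]
    for k,p,h in(('green',(.621,.0925),.113),('red',(.608,-.034),.113),('nat',(.594,-.162),.113),('tumbler',(.389,-.295),.091)): print(n,k,obj(d,T,K,p,h,.0285,h-.03)[1])
```

```text
top green [0.6194 0.0914 0.1136]
top red [ 0.6061 -0.0332  0.1138]
top nat [ 0.5926 -0.1625  0.1137]
top tumbler [ 0.3874 -0.2946  0.0908]
scene green [0.6202 0.0918 0.1131]
scene red [ 0.6072 -0.0323  0.1132]
scene nat [ 0.5925 -0.1621  0.113 ]
scene tumbler [ 0.3884 -0.2952  0.0911]
```

View pics/top5.png

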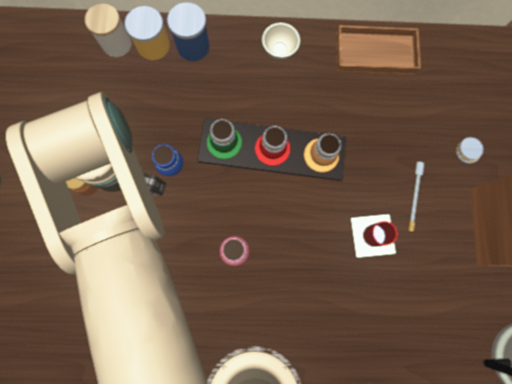

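Each gourd stands on its own coaster: green (222,137), red (273,145), tan (325,151). The tumbler is on the tile (379,234), all within about 2 mm of centre, and the gripper is empty and clear.

```bash
python3 -c "
from bench import robot
print(robot.close_job())"
```

```text
the job is handed in; nothing more can be done
None
```

Job handed in at about 26 s: the tumbler went to the middle of the tile first, then each steel-collared gourd to the middle of its own coaster, all upright and within about 2 mm of centre by the cameras, with the gripper open and clear and the canister and bombilla left alone.

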